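# Hold a jar lid in the bench coder while it marks

## Task

The silver lid is due for its batch mark. Slide the orange guard on top of the lid coder fully open, take the silver lid out of the wire rack and lower it on edge through the slot, its smooth outer face towards the black marking hood, pressing it down until the sprung stop inside is fully down. Finish while still gripping the lid and holding the stop down (do not let go); leave the gold lids, the filled jar, the timer and the cup where they are.

Things in the scene. Friction and masses are not known exactly. Their poses are not given: they have to be found in the camera images.
- silver_lid: silver-coloured jar lid, a disc 102 mm across, 12 mm thick, 22 g, on edge in one of the rack's three bays, centre 57 mm and top 108 mm above the table. Origin: centre of its inner (hollow) face; its z is the disc's axis, pointing out of the smooth outer face: at the start level, towards the rack's -y. Grip from above across the 12 mm thickness, at the top of the rim
- lid_centre (a point): middle of the silver lid (6 mm along its z axis from the origin); axes as the lid's
- lid_outer (a point): centre of the silver lid's smooth outer face (12 mm along its z axis from the origin)
- gold_lid_a: gold-coloured lid of the same size and attitude, in another bay of the rack; leave it
- gold_lid_b: second gold-coloured lid, likewise; leave it
- lid_rack: fixed stainless wire rack, 224 mm along its own y, 90 mm along x; three bays at y = -80, 0 and 80 mm, in each a lid stands on edge on two rails, axis along the rack's y, between two wire loops that reach 62 mm above the table; lids lift straight out upwards. Origin on the table under the middle bay
- coder: fixed bench lid coder, stainless case, own x from -78 to 92 mm, 150 mm wide (y), flat deck 120 mm above the table. Origin on the table under the slot's centre; x points from the front (control panel, window with a red pointer) to the rear, where the black marking hood stands 34 mm high on the deck (x 52 to 88 mm). Guard guides on the deck at y = +-59 to 70 mm are 9 mm high
- slot_mouth (a point): centre of the slot at deck level, 120 mm above the table; axes as the coder's. The slot is vertical, 104 mm long (coder's y), 14 mm wide (coder's x): a lid enters on edge, its axis along the coder's x, with 2 mm clearance in all. The mouth flares at 45 degrees in the top 5 mm (to 24 x 114 mm); the straight guide reaches 22 mm below the deck
- guard (a joint): orange sliding guard over the slot, in m: 0 = shut, 0.032 = fully open. It opens towards the coder's front (coder's -x), slides with about 1.5 N of friction and stays where it is left. Counts as open from 0.027
- guard_tab (a point): middle of the guard's upright black tab, 10 mm thick (coder's x), 34 mm long (coder's y), from 5.5 to 27.5 mm above the deck (this point 16.5 mm above it), at the middle of the guard's width; moves with the guard. Pinch it from above across the 10 mm, or push it
- stop (a joint): sprung stop inside below the slot, in m: 0 = up, 0.009 = fully down. A lid on edge touches it when its lowest point is 53 mm (its centre 2 mm) below deck level and bottoms it 9 mm lower; the spring takes 1.5 N to start, 5 N at the bottom, and pushes the lid up again if let go. Counts as down from 0.006. The red pointer in the front window follows it
- filled_jar: open glass jar with cooked duck legs, 114 mm in diameter, 154 mm high, between rack and coder near the table's far edge; origin under its centre; bystander
- timer: red and white wind-up timer, 67 mm wide, 42 mm high; bystander
- cup: small steel portion cup, 60 mm wide, 72 mm high; bystander
Mind the look-alikes: they are no part of the job. Of the things like the silver_lid, leave any that is purple; of the rest the larger one is meant.

How it is judged:
On the way, in this order (a step that is already met when the one before it is completed fails the run):
1. the guard is slid fully open (value of joint guard above 0.027 m), for 0.2 s.
2. the silver lid is lifted clear of the rack in the gripper (height (world z) of lid_centre above 0.13 m and contact force between the fingers and silver_lid above 1 N), for 0.2 s.
3. the lid is through the slot, outer face to the hood, and the stop is down (value of joint stop above 0.006 m and z of lid_centre in the frame of slot_mouth below -0.006 m and x of lid_outer in the frame of slot_mouth above 0.003 m and contact force between the fingers and silver_lid above 1 N), for 0.5 s.
At the end, for the whole second after the job is handed in: Silver lid still and gripped (over 1 N) in the slot: centre within 3 mm of the slot centre lengthwise and across, 6 mm or more below deck level, axis within 0.12 rad of the coder's x, outer face on the hood side; stop held down 6 mm or more; guard open over 20 mm (all of step 3 and value of joint guard above 0.02 m and x of lid_centre in the frame of slot_mouth between -0.003 and 0.003 m and y of lid_centre in the frame of slot_mouth between -0.003 and 0.003 m and angle between the z axis of silver_lid and the x axis of coder, either way round below 0.12 rad and linear speed of silver_lid below 0.02 m/s); the arm keeps its last pose, push and grip.
It fails at once if a gold lid is moved by more than 25 mm (distance of any of gold_lid_a, gold_lid_b from where it was at the start of the episode above 0.025 m).
It fails at once if the jar, timer or cup is moved by more than 25 mm (distance of any of filled_jar, timer, cup from where it was at the start of the episode above 0.025 m).
It also fails if it takes over 67 s, if anything falls off the work surface, if the arm or the gripper's body presses on something with over 40 N, if the wrist force passes 120 N, or if a joint passes its speed limit or range.

## Robot

A 7-joint arm with a two-finger parallel gripper is mounted at the origin on the work surface; the furniture and walls round the work are solid. World frame = base frame: x ahead of the robot, y to its left, z up, the work surface at z = 0. Lengths are in m, angles in rad, forces in N, time in s.
With the tool pointing down it reaches from about 0.4 to 0.75 m from the base axis. Payload 19.5 kg.
Tool frame: the origin (TCP) lies at the centre of the arm's flange, where the gripper is bolted on; the fingertips stand manip.tcp_to_tips ahead of it and the grasp point (between the pads) lies 155 mm ahead of it (manip.tcp_to_tips is the distance from the TCP to the fingertips, in m); z points along the fingers, y is the line along which they close (so a half turn about z gives the same grasp; the last joint's range is limited). The gripper opens to 85 mm and grips with 20 to 120 N. Pads are 22 mm wide; open, the fingers measure 114 mm over their backs; the gripper's body (76 mm by 85 mm) begins 54 mm behind the grasp point. The pads swing forward as they close: fully open they stand 13 mm farther back than shut.
Start: joints at [-0.042, 0.707, -0.028, 1.485, 0.022, 0.951, -0.075], TCP at [0.575, 0, 0.405] pointing down, gripper open.
Joint ranges: [-2.71, 2.71], [-0.32, 2.16], [-1.57, 1.52], [0, 2.45], [-1.46, 4.6], [0, 2.02], [-2.83, 2.83]. Speed limits (rad/s): [1.89, 1.89, 2.57, 2.57, 3.01, 3.01, 3.01].

## Interface

Orientations are given as a 3x3 rotation matrix whose columns are the frame's x, y, z axes.
In Python, from cell import manip gives the robot as it stands. The module is installed in compiled form; this text tells all that it offers.
- The arm moves only by the tool step_arm, never from a script. Its argument "plan" is a list of rows, each an object of numbers: "dx", "dy", "dz": the shift along the tool's x, y, z in units of 30 mm (1.0 is 30 mm); "wx", "wy", "wz": the turn, a rotation vector about the tool's x, y, z in units of 6 degrees (1.0 is 6 degrees). In form: [{"dx": .., "dy": .., "dz": .., "wx": .., "wy": .., "wz": ..}, ...]. A call has 1 to 20 rows; each row is the pose to reach, as a shift and turn from the pose commanded when the call began, along the tool's axes at that moment; what a row does not reach only later rows make up. A row lasts 1/8 s, in which the tool goes at most 62.5 mm and 10.7 degrees, less where a joint would pass 70% of its speed; a pose out of reach is approached as far as the arm can. A call with a gripper value outside its range is refused whole. "claw" is the opening, from 0 (shut) to 1 (fully open), set as the call begins (left out, the last holds). The fingers move at their own pace and stop on an object; "grip_force" is the grip in N (left out, the last holds). Time passes only in rows, so rows that repeat a pose let the fingers close. It gives the time, the measured TCP pose, the force, the opening and the grip force at its end, in the units of the state.
- manip.read_state(): the state, without advancing time (a new reading comes with each control period).
- manip.read_camera(name): name is "scene" or "side" or "wrist"; returns a dict with "frame" (420x560x3 uint8, red, green, blue), "depth" (420x560 float32, m along the optical axis (not along the pixel's ray), 0 where there is no reading), "camera_matrix" (3x3 intrinsics, pixels), "R" (3x3) and "t" (3): a world point X has camera coordinates R X + t; the wrist camera has in their place "mount" (4x4, takes a point from camera to tool coordinates, whose origin is the TCP and whose axes are the flange's). Camera axes: x right, y down, z forward; pixel columns grow to the right and rows downward; lengths in m; the calibration is good to about 2 mm. A picture is of the moment at which its call begins: read the wrist's pose just before it.
- manip.sign_off(): hands the job in; it is judged then, once.
The state is a dict: "time": time; "joint_pos": joint angles; "dq": joint speeds; "tau": joint torques, N m; "eef_pos": TCP position; "tcp_rot": TCP orientation; "contact_force": force on the tool from outside, world axes, zero at the start; "torque": the same for the moment, N m; "width": finger opening in m; "finger_force": force on a finger pad.
Only numpy, scipy, OpenCV 4.12 (cv2) and the standard library are available. Lean on these libraries where they do the work, as an engineer would, in place of code of your own. Each camera call takes 0.05 s, during which the arm holds its last target. There are 200 camera calls.

## Working session

There is one attempt and no reset: what is moved stays moved. The work goes in short steps, Python scripts to look and compute and a tool call to move; the robot and the scene stay as the last step left them, time stands still between calls to the robot, and variables do not carry over. Pictures are saved under pics/ and viewed, at most 10 in all, crops included, and the job is handed in when it is done.

Besides the shell and the picture viewer there is one more tool, called after "Call:" in YAML: its name, and indented under it one key for each argument. step_arm: Moves the arm, as the interface text tells. Its arguments: {"type":"object","properties":{"plan":{"type":"array","items":{"type":"object","properties":{"dx":{"type":"number"},"dy":{"type":"number"},"dz":{"type":"number"},"wx":{"type":"number"},"wy":{"type":"number"},"wz":{"type":"number"}}}},"claw":{"type":"number"},"grip_force":{"type":"number"}},"required":["plan"]}

```bash
mkdir -p pics; cat > h.py <<'E'
import numpy as np, cv2, pickle
from cell import manip
def snap(name):
    s=manip.read_state(); c=manip.read_camera(name)
    if name=='wrist':
        T=np.eye(4);T[:3,:3]=np.array(s['tcp_rot']);T[:3,3]=s['eef_pos'];M=T@np.array(c['mount'])
        Rw,o=M[:3,:3],M[:3,3]
    else:
        Rw=np.array(c['R']).T;o=-Rw@np.array(c['t'])
    c['Rw'],c['o']=Rw,o
    return c
def ray(c,u,v):
    d=np.linalg.solve(np.array(c['camera_matrix']),[u,v,1.]);return c['o'],c['Rw']@d
def plane(c,u,v,z):
    o,d=ray(c,u,v);return o+d*(z-o[2])/d[2]
def cloud(c):
    h,w=c['depth'].shape;v,u=np.mgrid[:h,:w];K=np.array(c['camera_matrix'])
    D=c['depth'];p=np.stack([(u-K[0,2])/K[0,0]*D,(v-K[1,2])/K[1,1]*D,D],-1)
    return p@c['Rw'].T+c['o']
def save(c,n): cv2.imwrite('pics/'+n,c['frame'][:,:,::-1])
E
python3 - <<'E'
from h import *
for n in ['scene','side','wrist']:
    c=snap(n);pickle.dump({k:c[k] for k in c},open(n+'.pkl','wb'));save(c,n+'0.png');print(n,c['o'],c['Rw'][:,2])
s=manip.read_state();print(manip.tcp_to_tips,s)
E
```

```text
scene [-0.38861645 -0.53831102  1.01030791] [ 0.56347554  0.45985403 -0.68631595]
side [0.06709514 1.03548837 0.76622855] [ 0.22614043 -0.80758827 -0.54466658]
wrist [0.57435175 0.07749405 0.37348263] [-6.53107629e-04 -3.04106768e-01 -9.52637731e-01]
0.1734 {'time': 0.15, 'joint_pos': array([-0.04171081,  0.70694344, -0.02764302,  1.48488626,  0.02199206,
        0.95087177, -0.07549834]), 'dq': array([ 0.00049055, -0.00195782,  0.00032984, -0.00115883,  0.00195879,
       -0.00051331, -0.00134111]), 'tau': array([-2.72933512e-04, -8.83303356e+01,  1.23416293e+00, -2.36189121e+01,
        1.69090542e-02,  5.40951354e-03,  2.67545431e-05]), 'eef_pos': array([5.74949159e-01, 2.33034143e-05, 4.04345345e-01]), 'tcp_rot': array([[-2.57293470e-05,  9.99999674e-01, -8.07401315e-04],
       [ 1.00000000e+00,  2.57319541e-05,  3.21850767e-06],
       [ 3.23928264e-06, -8.07401232e-04, -9.99999674e-01]]), 'contact_force': array([ 0.37586926,  0.0336506 , -0.04208662]), 'torque': array([-0.02378965, -0.02415746, -0.01535859]), 'finger_force': 0.0, 'width': 0.08566403425115501}
```

View pics/scene0.png

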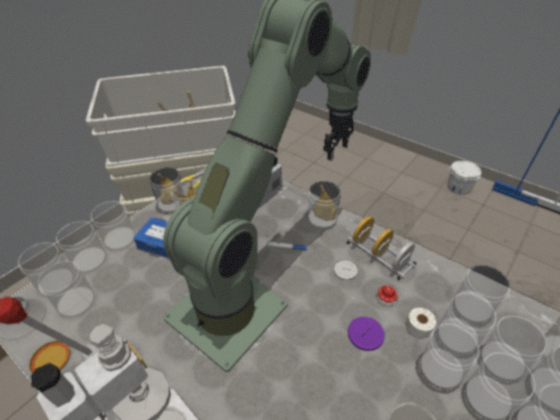

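View pics/side0.png

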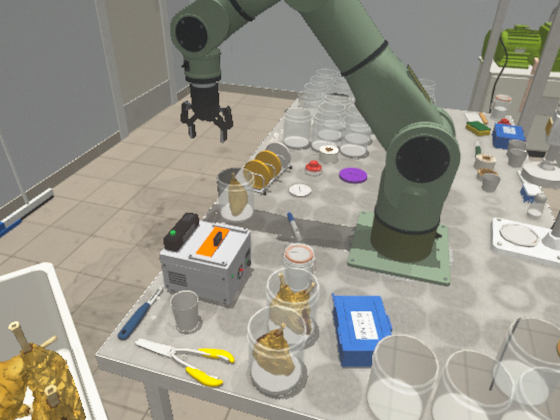

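View pics/wrist0.png

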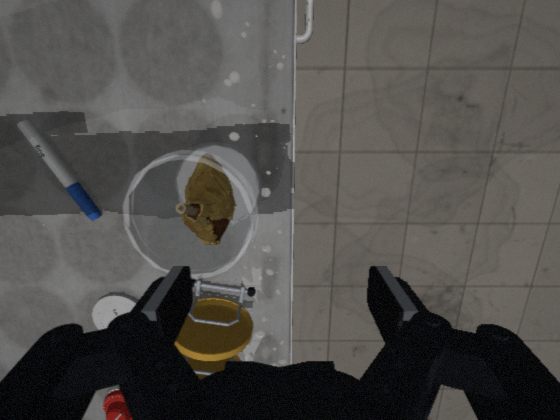

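The side view shows the coder at about (205,260), with its hood to the far side (180,232) and orange guard at (213,242). The rack is at (262,168), with the silver lid in the -y bay at (280,155), also at (403,253) in the scene view. The white disc and the purple disc are the look-alikes. The wrist view shows only the jar and a gold lid. Next I'll measure.

```bash
python3 - <<'E'
from h import *
L=lambda n:pickle.load(open(n+'.pkl','rb'))
for n in ['side','scene']:
    c=L(n);P=cloud(c);hsv=cv2.cvtColor(c['frame'],cv2.COLOR_RGB2HSV);H,S,V=[hsv[...,i].astype(int) for i in range(3)]
    print(n,'valid',(c['depth']>0).mean())
    reg=(P[...,0]>.35)&(P[...,0]<.9)&(c['depth']>0)
    def rep(nm,m):
        m=m&reg
        if m.sum()<5: print(nm,m.sum());return
        q=P[m];r=cv2.minAreaRect(q[:,:2].astype(np.float32)*1000)
        print(nm,m.sum(),np.percentile(q,[2,50,98],axis=0).round(3).tolist(),r)
    org=(H<16)&(S>200)&(V>150)&(P[...,1]>.15)
    rep('orange',org)
    deck=(abs(P[...,2]-.12)<.004)&(P[...,1]>.15)&(S<60)
    rep('deck',deck)
    for i in (0,):
        q=P[deck&reg]
        if len(q)>20: print(q[:,2].mean())
    tab=(P[...,2]>.128)&(P[...,2]<.16)&(P[...,1]>.1)&(P[...,1]<.5)&(V<80)
    rep('hood+tab',tab)
    gold=(H>14)&(H<30)&(S>120)&(P[...,2]>.02)&(P[...,2]<.12)&(P[...,1]<-.02)
    rep('gold',gold)
    sil=(P[...,2]>.066)&(P[...,2]<.115)&(P[...,1]<-.15)&(P[...,1]>-.4)&(P[...,0]>.4)&(S<70)
    rep('silver',sil)
    if sil.any():
        q=P[sil&reg]; print(np.linalg.svd(q-q.mean(0))[2].round(3), q.mean(0))
    vv,uu=np.nonzero(sil); print(uu.min() if len(uu) else 0,uu.max() if len(uu) else 0,vv.min() if len(vv) else 0,vv.max() if len(vv) else 0)
E
```

```text
side valid 0.9137627551020409
orange 32 [[0.422, 0.231, 0.121], [0.431, 0.261, 0.124], [0.457, 0.334, 0.129]] ((428.6899108886719, 278.6012268066406), (33.64511489868164, 114.40751647949219), 17.658414840698242)
deck 1729 [[0.374, 0.224, 0.116], [0.469, 0.313, 0.118], [0.702, 0.635, 0.123]] ((537.7817993164062, 467.653076171875), (551.1337890625, 286.2071533203125), 79.85773468017578)
0.11869574684462718
hood+tab 607 [[0.423, 0.236, 0.129], [0.51, 0.305, 0.15], [0.534, 0.351, 0.154]] ((478.4884338378906, 292.40423583984375), (119.51664733886719, 112.49186706542969), 89.63040161132812)
gold 674 [[0.432, -0.268, 0.023], [0.477, -0.187, 0.069], [0.525, -0.164, 0.103]] ((476.9879455566406, -251.27301025390625), (175.30262756347656, 99.44731140136719), 81.0214614868164)
silver 180 [[0.42, -0.346, 0.067], [0.465, -0.335, 0.082], [0.519, -0.253, 0.103]] ((508.51446533203125, -274.1541748046875), (194.42515563964844, 87.57164764404297), 51.86635208129883)
[[-0.835 -0.549  0.022]
 [ 0.549 -0.835  0.002]
 [-0.018 -0.014 -1.   ]] [ 0.46596819 -0.33060892  0.08247244]
243 289 142 168
scene valid
[... 202 characters left out ...]
81)
0.11984339456433882
hood+tab 19 [[0.511, 0.226, 0.131], [0.523, 0.231, 0.142], [0.531, 0.235, 0.153]] ((520.3690185546875, 229.28004455566406), (21.053619384765625, 8.879659652709961), 22.42024803161621)
gold 366 [[0.428, -0.264, 0.023], [0.472, -0.185, 0.083], [0.522, -0.166, 0.107]] ((489.234619140625, -141.5467987060547), (241.02244567871094, 89.97708892822266), 79.9398422241211)
silver 178 [[0.416, -0.345, 0.067], [0.451, -0.333, 0.09], [0.504, -0.295, 0.107]] ((473.4199523925781, -258.82830810546875), (164.44854736328125, 93.8031005859375), 79.98348236083984)
[[-0.973 -0.229 -0.032]
 [-0.222  0.962 -0.161]
 [-0.068  0.149  0.986]] [ 0.45414402 -0.33053112  0.08863184]
366 559 42 262
```

Call:
step_arm:
  plan:
    - {"dx": 7,"dy": -4}
    - {"dx": 7,"dy": -4}
    - {"dx": 7,"dy": -4}
    - {"dx": 7,"dy": -4}
    - {"dx": 7,"dy": -4}
    - {"dx": 7,"dy": -4}
    - {"dx": 7,"dy": -4}
  claw: 0.4
  grip_force: 30

```text
invalid input at $.plan[0]: expected keys dx, dy, dz, wx, wy, wz
```

```bash
python3 - <<'E'
from h import *
c=snap('wrist');pickle.dump(c,open('w1.pkl','wb'));save(c,'w1.png')
P=cloud(c);print((c['depth']>0).mean(),c['o'],manip.read_state()['eef_pos'])
hsv=cv2.cvtColor(c['frame'],cv2.COLOR_RGB2HSV);H,S,V=[hsv[...,i].astype(int) for i in range(3)]
org=((H<16)&(S>180)&(V>120)).astype(np.uint8)
n,l,st,ce=cv2.connectedComponentsWithStats(org);i=1+np.argmax(st[1:,4]);print(st[i],ce[i])
m=l==i;print(np.percentile(P[m],[5,50,95],axis=0))
deck=(abs(P[...,2]-.12)<.004);q=P[deck];print(deck.sum(),cv2.minAreaRect(q[:,:2].astype(np.float32)*1000))
E
```

```text
0.9961862244897959 [0.57437424 0.07750578 0.37353418] [ 5.74958257e-01 -1.48535493e-05  4.04426378e-01]
[104 395  19  14  79] [112.7721519  400.37974684]
[[ 0.30963191 -0.34544796  0.02470039]
 [ 0.32458844 -0.33202211  0.02585479]
 [ 0.33696585 -0.32717318  0.02721494]]
1466 ((501.5550537109375, -5.652133941650391), (108.23655700683594, 107.4052734375), 82.44322204589844)
```

View pics/w1.png

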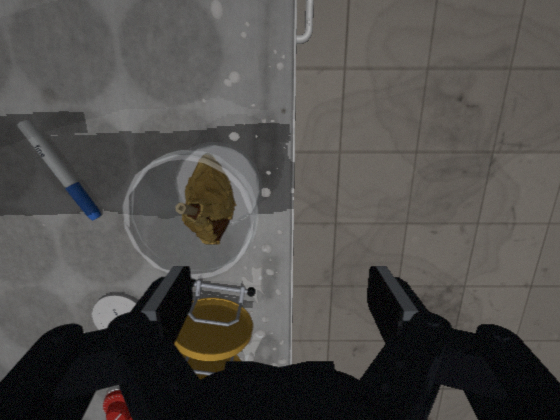

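The call was refused because every row needs all six keys, so this is still the start view.

Call:
step_arm:
  plan:
    - {"dx": 7,"dy": -4,"dz": 0,"wx": 0,"wy": 0,"wz": 0}
    - {"dx": 7,"dy": -4,"dz": 0,"wx": 0,"wy": 0,"wz": 0}
    - {"dx": 7,"dy": -4,"dz": 0,"wx": 0,"wy": 0,"wz": 0}
    - {"dx": 7,"dy": -4,"dz": 0,"wx": 0,"wy": 0,"wz": 0}
    - {"dx": 7,"dy": -4,"dz": 0,"wx": 0,"wy": 0,"wz": 0}
    - {"dx": 7,"dy": -4,"dz": 0,"wx": 0,"wy": 0,"wz": 0}
    - {"dx": 7,"dy": -4,"dz": 0,"wx": 0,"wy": 0,"wz": 0}
    - {"dx": 7,"dy": -4,"dz": 0,"wx": 0,"wy": 0,"wz": 0}
  claw: 0.4
  grip_force: 30

```text
time: 1.2
eef_pos: [0.4554, 0.2092, 0.4046]
tcp_rot: [[0.002, 1.0, -0.0], [1.0, -0.002, -0.0], [-0.0, -0.0, -1.0]]
contact_force: [0.8, -0.2, -0.4]
width: 0.034
finger_force: 0.0
```

```bash
python3 - <<'E'
from h import *
c=snap('wrist');pickle.dump(c,open('w1.pkl','wb'));save(c,'w1b.png')
P=cloud(c);print((c['depth']>0).mean(),c['o'],manip.read_state()['eef_pos'])
hsv=cv2.cvtColor(c['frame'],cv2.COLOR_RGB2HSV);H,S,V=[hsv[...,i].astype(int) for i in range(3)]
org=((H<16)&(S>180)&(V>120)).astype(np.uint8)
n,l,st,ce=cv2.connectedComponentsWithStats(org);i=1+np.argmax(st[1:,4]);print(st[i],ce[i])
m=l==i;print(np.percentile(P[m],[5,50,95],axis=0))
deck=(abs(P[...,2]-.12)<.004);q=P[deck];print(deck.sum(),cv2.minAreaRect(q[:,:2].astype(np.float32)*1000))
E
```

```text
0.9960671768707483 [0.4549725  0.28672345 0.37380876] [0.45531876 0.20940647 0.40462476]
[ 235   27   53  128 4481] [264.0948449   72.18254854]
[[0.42533486 0.28054557 0.12429575]
 [0.44435083 0.31801006 0.12549193]
 [0.45923561 0.34384606 0.12667801]]
23070 ((391.47113037109375, 198.94232177734375), (331.7997131347656, 301.3993835449219), 89.61073303222656)
```

View pics/w1b.png

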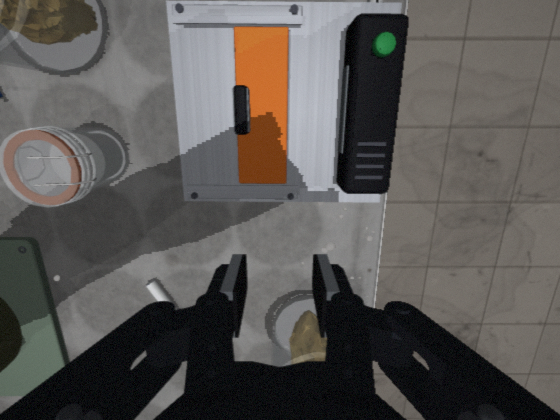

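The coder fills the upper part of the wrist view: guard at columns 235–288 and rows 27–184, tab at (241,110), hood at (375,100), and guides at rows ~14 and ~193. Next I'll fit its frame.

```bash
cat > coder.py <<'E'
from h import *
def fit(c):
    P=cloud(c);f=c['frame'];hsv=cv2.cvtColor(f,cv2.COLOR_RGB2HSV);H,S,V=[hsv[...,i].astype(int) for i in range(3)]
    v,u=np.mgrid[:420,:560]
    near=(P[...,1]>.2)&(P[...,1]<.42)&(P[...,0]>.33)&(P[...,0]<.6)
    def rect(nm,m):
        m=m.astype(np.uint8);n,l,st,ce=cv2.connectedComponentsWithStats(m);i=1+np.argmax(st[1:,4]);m=l==i
        z=np.median(P[m][:,2]);vv,uu=np.nonzero(m)
        q=np.array([plane(c,a,b,z)[:2] for a,b in zip(uu,vv)]).astype(np.float32)*1000
        r=cv2.minAreaRect(q);a=r[2]%90;a=a-90 if a>45 else a
        print(nm,m.sum(),'z%.4f'%z,'c',np.round(r[0],1),'size',np.round(r[1],1),'ang%.2f'%a, 'med',np.median(P[m],axis=0).round(4))
        return r
    rect('orange',(H<16)&(S>180)&(V>90)&near)
    rect('tabtop',(V<70)&(P[...,2]>.142)&(P[...,2]<.152)&near&(P[...,0]<.47))
    rect('hoodtop',(P[...,2]>.150)&(P[...,2]<.16)&near&(P[...,0]>.47))
    g=(P[...,2]>.1268)&(P[...,2]<.1315)&near&(S<60)&(V>70)
    rect('guideN',g&(P[...,1]>.32)); rect('guideS',g&(P[...,1]<.29))
    d=(abs(P[...,2]-.12)<.0035)&near;print('deck z',P[d][:,2].mean());rect('deckall',(P[...,2]>.113)&near)
E
python3 -c "
from coder import *
fit(pickle.load(open('w1.pkl','rb')))"
```

```text
orange 7092 z0.1255 c [441.2 289.4] size [114.2  38.4] ang-0.62 med [0.4429 0.2975 0.1255]
tabtop 644 z0.1472 c [428.1 289.2] size [33.1 10.9] ang-1.80 med [0.4275 0.2886 0.1472]
hoodtop 8573 z0.1538 c [519.3 288.6] size [117.1  35.2] ang-0.51 med [0.519  0.293  0.1538]
guideN 2497 z0.1289 c [425.3 353.7] size [12.4 91.9] ang-0.49 med [0.4255 0.3535 0.1289]
guideS 1460 z0.1290 c [424.  224.7] size [12.  91.5] ang-0.06 med [0.4246 0.2255 0.129 ]
deck z 0.11998976190332698
deckall 44678 z0.1243 c [461.  289.1] size [147.8 173.8] ang-0.47 med [0.4603 0.2986 0.1243]
```

Call:
step_arm:
  plan:
    - {"dx": 2.66,"dy": -0.91,"dz": 1.5,"wx": 0,"wy": 0,"wz": 0.05}
    - {"dx": 2.66,"dy": -0.91,"dz": 1.5,"wx": 0,"wy": 0,"wz": 0.05}
    - {"dx": 2.66,"dy": -0.91,"dz": 1.8,"wx": 0,"wy": 0,"wz": 0.05}
    - {"dx": 2.66,"dy": -0.91,"dz": 2.3,"wx": 0,"wy": 0,"wz": 0.05}
    - {"dx": 2.66,"dy": -0.91,"dz": 2.7,"wx": 0,"wy": 0,"wz": 0.05}
    - {"dx": 2.66,"dy": -0.91,"dz": 3.0,"wx": 0,"wy": 0,"wz": 0.05}
    - {"dx": 2.66,"dy": -0.91,"dz": 3.2,"wx": 0,"wy": 0,"wz": 0.05}
    - {"dx": 2.66,"dy": -0.91,"dz": 3.3,"wx": 0,"wy": 0,"wz": 0.05}
    - {"dx": 2.66,"dy": -0.91,"dz": 3.35,"wx": 0,"wy": 0,"wz": 0.05}
    - {"dx": 2.66,"dy": -0.91,"dz": 3.35,"wx": 0,"wy": 0,"wz": 0.05}

```text
time: 2.5
eef_pos: [0.4277, 0.2898, 0.3043]
tcp_rot: [[0.005, 1.0, 0.0], [1.0, -0.005, 0.0], [0.0, 0.0, -1.0]]
contact_force: [-0.1, 0.2, 0.5]
width: 0.0341
finger_force: 0.0
```

Call:
step_arm:
  plan:
    - {"dx": 0,"dy": 0,"dz": 0,"wx": 0,"wy": 0,"wz": 0}
    - {"dx": 0,"dy": 0,"dz": 0,"wx": 0,"wy": 0,"wz": 0}
    - {"dx": 0,"dy": 0,"dz": 0,"wx": 0,"wy": 0,"wz": 0}
    - {"dx": 0,"dy": 0,"dz": 0,"wx": 0,"wy": 0,"wz": 0}
  claw: 0.0
  grip_force: 25

```text
time: 3.0
eef_pos: [0.4277, 0.2898, 0.3044]
tcp_rot: [[0.005, 1.0, 0.0], [1.0, -0.005, 0.0], [0.0, 0.0, -1.0]]
contact_force: [-1.8, -0.4, 6.5]
width: 0.0093
finger_force: 30.6
```

Call:
step_arm:
  plan:
    - {"dx": 0,"dy": 0,"dz": -0.05,"wx": 0,"wy": 0,"wz": 0}
    - {"dx": 0,"dy": -0.25,"dz": -0.05,"wx": 0,"wy": 0,"wz": 0}
    - {"dx": 0,"dy": -0.5,"dz": -0.05,"wx": 0,"wy": 0,"wz": 0}
    - {"dx": 0,"dy": -0.75,"dz": -0.05,"wx": 0,"wy": 0,"wz": 0}
    - {"dx": 0,"dy": -0.95,"dz": -0.05,"wx": 0,"wy": 0,"wz": 0}
    - {"dx": 0,"dy": -1.07,"dz": -0.05,"wx": 0,"wy": 0,"wz": 0}
    - {"dx": 0,"dy": -1.07,"dz": -0.05,"wx": 0,"wy": 0,"wz": 0}
    - {"dx": 0,"dy": -1.07,"dz": -0.05,"wx": 0,"wy": 0,"wz": 0}

```text
time: 4.0
eef_pos: [0.3989, 0.2896, 0.3059]
tcp_rot: [[0.008, 1.0, 0.009], [1.0, -0.008, 0.003], [0.003, 0.009, -1.0]]
contact_force: [36.7, 1.1, -31.1]
width: 0.0093
finger_force: 25.0
```

Call:
step_arm:
  plan:
    - {"dx": 0,"dy": 0.1,"dz": 0.05,"wx": 0,"wy": 0,"wz": 0}
    - {"dx": 0,"dy": 0.1,"dz": 0.05,"wx": 0,"wy": 0,"wz": 0}

```text
time: 4.25
eef_pos: [0.4, 0.2898, 0.3055]
tcp_rot: [[0.007, 1.0, 0.005], [1.0, -0.007, 0.002], [0.002, 0.005, -1.0]]
contact_force: [9.9, -2.6, 12.1]
width: 0.0094
finger_force: 31.1
```

Call:
step_arm:
  plan:
    - {"dx": 0,"dy": 0,"dz": 0,"wx": 0,"wy": 0,"wz": 0}
    - {"dx": 0,"dy": 0,"dz": 0,"wx": 0,"wy": 0,"wz": 0}
    - {"dx": 0,"dy": 0,"dz": -1,"wx": 0,"wy": 0,"wz": 0}
    - {"dx": -1,"dy": 1,"dz": -3,"wx": 0,"wy": 0,"wz": 0}
    - {"dx": -2.6,"dy": 1.6,"dz": -3,"wx": 0,"wy": 0,"wz": 0}
    - {"dx": -2.6,"dy": 1.6,"dz": -3,"wx": 0,"wy": 0,"wz": 0}
    - {"dx": -2.6,"dy": 1.6,"dz": -3,"wx": 0,"wy": 0,"wz": 0}
  claw: 0.4

```text
time: 5.12
eef_pos: [0.4459, 0.212, 0.394]
tcp_rot: [[0.005, 1.0, -0.001], [1.0, -0.005, 0.0], [0.0, -0.001, -1.0]]
contact_force: [-0.7, -0.7, -0.2]
width: 0.034
finger_force: 0.0
```

```bash
python3 - <<'E'
from coder import *
c=snap('wrist');pickle.dump(c,open('w2.pkl','wb'));save(c,'w2.png');s=manip.read_state();print(s['eef_pos'],s['contact_force'])
fit(c)
P=cloud(c)
# slot: see below-deck pixels
near=(P[...,1]>.23)&(P[...,1]<.35)&(P[...,0]>.42)&(P[...,0]<.48)&(P[...,2]<.117)
vv,uu=np.nonzero(near)
if len(uu)>10:
    q=np.array([plane(c,a,b,.12)[:2] for a,b in zip(uu,vv)]).astype(np.float32)*1000
    print(len(uu),cv2.minAreaRect(q),uu.min(),uu.max(),vv.min(),vv.max())
E
```

```text
[0.44575537 0.21246987 0.39387586] [-0.59854589 -0.06744467  0.21642869]
orange 7711 z0.1255 c [414.7 289.8] size [114.1  38.6] ang-0.58 med [0.4163 0.2979 0.1255]
tabtop 691 z0.1472 c [401.7 289.5] size [33.  10.7] ang-0.43 med [0.401  0.2896 0.1472]
hoodtop 9345 z0.1538 c [519.  288.6] size [116.6  35.3] ang-0.46 med [0.5187 0.2934 0.1538]
guideN 2734 z0.1289 c [425.1 353.8] size [12.3 91.5] ang-0.29 med [0.4243 0.3535 0.1289]
guideS 1548 z0.1290 c [424.1 225.4] size [11.6 91.8] ang-0.27 med [0.4236 0.2254 0.129 ]
deck z 0.11985187708821397
deckall 46201 z0.1250 c [461.7 288.9] size [148. 175.] ang-0.44 med [0.4658 0.2995 0.125 ]
3179 ((450.76385498046875, 289.43060302734375), (109.47199249267578, 20.74534034729004), 89.81092071533203) 272 300 33 184
```

View pics/w2.png

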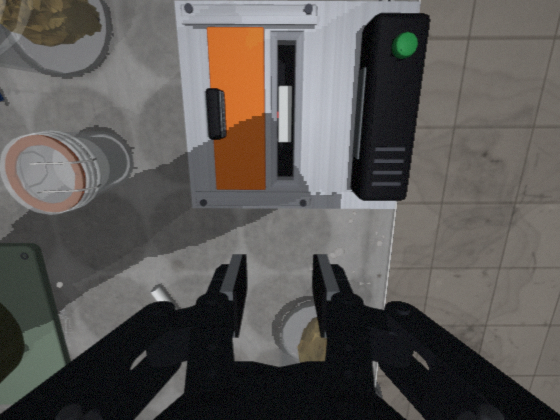

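The guard has moved 26.5 mm, from x = 441.2 to 414.7, and the slot shows at (286,108) with the stop visible. It isn't quite fully open, so I'll push the tab further with shut fingers.

Call:
step_arm:
  plan:
    - {"dx": 2.58,"dy": -0.5,"dz": 1,"wx": 0,"wy": 0,"wz": 0}
    - {"dx": 2.58,"dy": -0.5,"dz": 1.5,"wx": 0,"wy": 0,"wz": 0}
    - {"dx": 2.58,"dy": -0.5,"dz": 2.2,"wx": 0,"wy": 0,"wz": 0}
    - {"dx": 2.58,"dy": -0.5,"dz": 2.7,"wx": 0,"wy": 0,"wz": 0}
    - {"dx": 2.58,"dy": -0.5,"dz": 2.95,"wx": 0,"wy": 0,"wz": 0}
    - {"dx": 2.58,"dy": -0.5,"dz": 2.95,"wx": 0,"wy": 0,"wz": 0}
    - {"dx": 2.58,"dy": -0.7,"dz": 2.95,"wx": 0,"wy": 0,"wz": 0}
    - {"dx": 2.58,"dy": -0.85,"dz": 2.95,"wx": 0,"wy": 0,"wz": 0}
    - {"dx": 2.58,"dy": -0.9,"dz": 2.95,"wx": 0,"wy": 0,"wz": 0}
    - {"dx": 2.58,"dy": -0.9,"dz": 2.95,"wx": 0,"wy": 0,"wz": 0}
  claw: 0.0

```text
time: 6.42
eef_pos: [0.4196, 0.2893, 0.3059]
tcp_rot: [[0.005, 1.0, 0.0], [1.0, -0.005, 0.0], [0.0, 0.0, -1.0]]
contact_force: [2.0, 0.4, 0.4]
width: -0.0003
finger_force: 0.4
```

Call:
step_arm:
  plan:
    - {"dx": 0,"dy": -0.07,"dz": 0,"wx": 0,"wy": 0,"wz": 0}
    - {"dx": 0,"dy": -0.13,"dz": 0,"wx": 0,"wy": 0,"wz": 0}
    - {"dx": 0,"dy": -0.13,"dz": 0,"wx": 0,"wy": 0,"wz": 0}

```text
time: 6.8
eef_pos: [0.4179, 0.289, 0.3061]
tcp_rot: [[0.007, 1.0, 0.006], [1.0, -0.007, 0.002], [0.002, 0.006, -1.0]]
contact_force: [22.7, -0.5, -8.0]
width: -0.0002
finger_force: 10.9
```

Call:
step_arm:
  plan:
    - {"dx": 0,"dy": 0.2,"dz": 0,"wx": 0,"wy": 0,"wz": 0}
    - {"dx": -1,"dy": 1,"dz": -3,"wx": 0,"wy": 0,"wz": 0}
    - {"dx": -2.6,"dy": 1,"dz": -3,"wx": 0,"wy": 0,"wz": 0}
    - {"dx": -2.6,"dy": 1,"dz": -3,"wx": 0,"wy": 0,"wz": 0}
    - {"dx": -2.6,"dy": 1,"dz": -3,"wx": 0,"wy": 0,"wz": 0}

```text
time: 7.42
eef_pos: [0.4452, 0.2112, 0.3956]
tcp_rot: [[0.006, 1.0, -0.001], [1.0, -0.006, 0.0], [0.0, -0.001, -1.0]]
contact_force: [0.6, 0.9, -0.2]
width: 0.0002
finger_force: 0.0
```

```bash
python3 - <<'E'
from coder import *
c=snap('wrist');pickle.dump(c,open('w3.pkl','wb'));save(c,'w3.png');s=manip.read_state();print(s['eef_pos'],s['contact_force'])
fit(c)
P=cloud(c)
near=(P[...,1]>.23)&(P[...,1]<.35)&(P[...,0]>.42)&(P[...,0]<.48)&(P[...,2]<.1145)
vv,uu=np.nonzero(near)
q=np.array([plane(c,a,b,.115)[:2] for a,b in zip(uu,vv)]).astype(np.float32)*1000
print(len(uu),cv2.minAreaRect(q),uu.min(),uu.max(),vv.min(),vv.max())
for v in (60,90,120,160): # edge profile across the slot
    print(v,[(u,P[v,u].round(4).tolist()) for u in range(265,315,3)][:0],c['frame'][v,230:340:2].mean(-1).astype(int).tolist(),(P[v,230:340:4,2]*1000).astype(int).tolist())
E
```

```text
[0.4450421  0.21177898 0.39522125] [-0.09628264  0.73952156 -0.05022103]
orange 7617 z0.1255 c [414.5 289.4] size [113.9  38.6] ang-0.35 med [0.4162 0.2973 0.1255]
tabtop 683 z0.1472 c [401.6 289.4] size [33.2 10.7] ang-0.51 med [0.401  0.2895 0.1472]
hoodtop 9226 z0.1538 c [519.  288.7] size [116.6  35.3] ang-0.49 med [0.5186 0.2932 0.1538]
guideN 2683 z0.1289 c [425.1 353.8] size [11.8 91.9] ang-0.30 med [0.4255 0.3536 0.1289]
guideS 1523 z0.1289 c [424.3 224.9] size [11.7 91.7] ang-0.29 med [0.4244 0.2258 0.1289]
deck z 0.11985099182565354
deckall 45808 z0.2985 c [444.7 229.8] size [ 53.4 156.8] ang-0.27 med [0.4449 0.2226 0.2985]
2249 ((451.0012512207031, 289.5309753417969), (104.1346664428711, 16.07147216796875), 89.22657012939453) 277 299 38 178
60 [] [120, 120, 120, 119, 123, 120, 121, 121, 122, 126, 121, 121, 125, 119, 120, 123, 123, 105, 184, 187, 177, 143, 150, 140, 65, 31, 22, 8, 9, 10, 12, 15, 20, 104, 143, 147, 144, 178, 185, 183, 184, 187, 187, 183, 182, 187, 179, 173, 181, 179, 181, 185, 183, 176, 180] [125, 125, 125, 124, 126, 125, 125, 125, 127, 120, 119, 116, 14, 13
[... 571 characters left out ...]
92, 102, 98, 93, 120, 140, 72, 193, 199, 202, 203, 182, 113, 37, 49, 137, 145, 143, 166, 193, 189, 189, 194, 193, 190, 188, 187, 184, 186, 187, 186, 189, 191, 181, 184, 184, 185] [125, 126, 125, 125, 125, 125, 126, 124, 125, 119, 120, 118, 15, 67, 66, 66, 12, 115, 120, 118, 119, 119, 120, 119, 120, 119, 119, 119]
160 [] [63, 69, 66, 63, 69, 68, 69, 63, 69, 72, 69, 66, 69, 66, 71, 67, 66, 64, 70, 97, 96, 89, 94, 87, 34, 7, 17, 11, 16, 19, 10, 18, 93, 144, 147, 147, 183, 184, 179, 183, 190, 186, 178, 180, 180, 179, 181, 182, 184, 184, 173, 177, 176, 180, 180] [125, 125, 124, 125, 124, 125, 124, 125, 127, 125, 121, 116, 14, 14, 13, 14, 103, 117, 120, 120, 118, 120, 119, 118, 120, 120, 120, 121]
```

```bash
python3 - <<'E'
from h import *
c=pickle.load(open('w3.pkl','rb'));g=cv2.GaussianBlur(c['frame'].mean(-1).astype(np.float32),(1,5),0)
def edges(p,lv): # subpixel crossing
    i=np.nonzero((p[:-1]-lv)*(p[1:]-lv)<0)[0];return i+(p[i]-lv)/(p[i]-p[i+1])
for v in (50,60,70,80,130,140,150,160):
    p=g[v,255:325];lo=min(np.median(g[v,262:268]),1e3)
    e=edges(p,(60 if v<100 else 60))+255
    f=edges(p,165)+255
    a=[plane(c,u,v,.115)[:2].round(4).tolist() for u in (e[0],e[-1])]; b=plane(c,f[-1],v,.12).round(4) if len(f) else None
    print(v,e.round(1),'inner',a,'mid x',round((a[0][0]+a[1][0])/2,4),'R flare',b)
for u in (282,286,290):
    p=g[15:205,u]; e=edges(p,60)+15; print(u,e.round(1),[plane(c,u,v,.115)[:2].round(4).tolist() for v in (e[0],e[-1])])
E
```

```text
50 [278.  295.3] inner [[0.4442, 0.3337], [0.4571, 0.3337]] mid x 0.4506 R flare [0.463  0.3327 0.12  ]
60 [278.1 295.2] inner [[0.4443, 0.327], [0.4571, 0.327]] mid x 0.4507 R flare [0.4629 0.3262 0.12  ]
70 [278.2 295.1] inner [[0.4443, 0.3202], [0.4571, 0.3201]] mid x 0.4507 R flare [0.4628 0.3195 0.12  ]
80 [278.2 294.8] inner [[0.4443, 0.3132], [0.4569, 0.3132]] mid x 0.4506 R flare [0.4627 0.3127 0.12  ]
130 [291.6 293.9] inner [[0.4547, 0.2764], [0.4566, 0.2764]] mid x 0.4556 R flare [0.4624 0.2766 0.12  ]
140 [291.  293.8] inner [[0.4543, 0.2686], [0.4566, 0.2686]] mid x 0.4555 R flare [0.4624 0.2689 0.12  ]
150 [277.4 293.5] inner [[0.4433, 0.2607], [0.4564, 0.2606]] mid x 0.4498 R flare [0.4623 0.2611 0.12  ]
160 [277.4 293.4] inner [[0.4433, 0.2526], [0.4564, 0.2525]] mid x 0.4498 R flare [0.4624 0.2532 0.12  ]
282 [ 41.1  83.5 141.7 175.9] [[0.4472, 0.3396], [0.447, 0.2393]]
286 [ 41.1  83.8 141.5 175.8] [[0.4502, 0.3396], [0.4503, 0.2394]]
290 [ 41.3  84.4 140.6 175.7] [[0.4531, 0.3394], [0.4537, 0.2394]]
```

The slot centre is at (0.4503, 0.2895) with the coder yawed about -0.5°. The guard is at its hard stop, since 23 N moved it no further. Now I'll go to the rack.

Call:
step_arm:
  plan:
    - {"dx": -2,"dy": -0.4,"dz": -0.4,"wx": 0,"wy": 0,"wz": 1.5}
    - {"dx": -4,"dy": -0.6,"dz": -0.4,"wx": 0,"wy": 0,"wz": 3}
    - {"dx": -6,"dy": -0.8,"dz": -0.4,"wx": 0,"wy": 0,"wz": 5}
    - {"dx": -8,"dy": -1,"dz": -0.4,"wx": 0,"wy": 0,"wz": 7}
    - {"dx": -10,"dy": -1.2,"dz": -0.4,"wx": 0,"wy": 0,"wz": 9}
    - {"dx": -12,"dy": -1.4,"dz": -0.4,"wx": 0,"wy": 0,"wz": 11}
    - {"dx": -14,"dy": -1.4,"dz": -0.4,"wx": 0,"wy": 0,"wz": 13}
    - {"dx": -16,"dy": -1.4,"dz": -0.4,"wx": 0,"wy": 0,"wz": 15}
    - {"dx": -16,"dy": -1.4,"dz": -0.4,"wx": 0,"wy": 0,"wz": 15}
    - {"dx": -16,"dy": -1.4,"dz": -0.4,"wx": 0,"wy": 0,"wz": 15}
    - {"dx": -16,"dy": -1.4,"dz": -0.4,"wx": 0,"wy": 0,"wz": 15}
    - {"dx": -16,"dy": -1.4,"dz": -0.4,"wx": 0,"wy": 0,"wz": 15}
    - {"dx": -16,"dy": -1.4,"dz": -0.4,"wx": 0,"wy": 0,"wz": 15}
  claw: 0.4

```text
time: 9.1
eef_pos: [0.4009, -0.2684, 0.4078]
tcp_rot: [[1.0, -0.004, 0.0], [-0.004, -1.0, 0.0], [0.0, -0.0, -1.0]]
contact_force: [-0.6, -0.1, 0.5]
width: 0.0342
finger_force: 0.0
```

```bash
cat > rack.py <<'E'
from h import *
def go(name):
    c=snap('wrist');pickle.dump(c,open(name+'.pkl','wb'));save(c,name+'.png')
    s=manip.read_state();print(s['eef_pos'],s['tcp_rot'].round(3).tolist(),s['joint_pos'].round(2))
    P=cloud(c);hsv=cv2.cvtColor(c['frame'],cv2.COLOR_RGB2HSV);S=hsv[...,1].astype(int)
    reg=(P[...,2]>.085)&(P[...,2]<.115)&(P[...,1]<-.1)&(P[...,1]>-.42)&(P[...,0]>.36)&(P[...,0]<.6)
    n,l,st,ce=cv2.connectedComponentsWithStats(reg.astype(np.uint8))
    for i in range(1,n):
        if st[i,4]<60: continue
        q=P[l==i];t=q[q[:,2]>np.percentile(q[:,2],97)-.004]
        r=cv2.minAreaRect(t[:,:2].astype(np.float32)*1000)
        print(st[i],'S',np.median(S[l==i]),'zmax',np.percentile(q[:,2],98).round(4),'mean',t.mean(0).round(4),r)
E
python3 -c "from rack import *;go('r1')"
```

```text
[ 0.40085037 -0.26846513  0.40774528] [[1.0, -0.004, 0.0], [-0.004, -1.0, 0.0], [0.0, -0.0, -1.0]] [ 0.3   0.6   0.4   1.81 -0.31  0.79 -0.72]
[ 164   50   24   97 1678] S 170.0 zmax 0.106 mean [ 0.4902 -0.1775  0.1042] ((489.8153381347656, -177.3441162109375), (12.160820960998535, 43.066192626953125), 79.77379608154297)
[ 253   67   25   94 1252] S 169.0 zmax 0.1063 mean [ 0.4769 -0.2559  0.1044] ((476.6270446777344, -256.0978698730469), (11.740632057189941, 42.21609115600586), 80.62815856933594)
[ 335   82   32   92 1122] S 2.0 zmax 0.1063 mean [ 0.4639 -0.3346  0.1045] ((463.7381896972656, -334.69451904296875), (11.485442161560059, 42.69002914428711), 80.86770629882812)
```

View pics/r1.png

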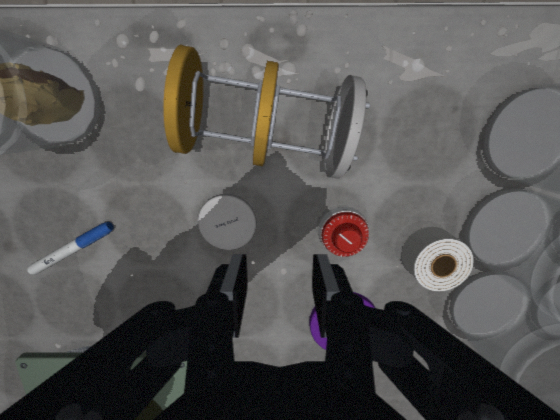

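The lid tops are clear: gold at (183,100) and (266,112), silver at (345,125), all about 0.107 m high and 80 mm apart. I'll enlarge the silver lid to confirm which side is hollow.

```bash
python3 - <<'E'
from h import *
c=pickle.load(open('r1.pkl','rb'))
cv2.imwrite('pics/r1c.png',cv2.resize(c['frame'][35:190,150:385,::-1],None,fx=3.3,fy=3.3,interpolation=cv2.INTER_CUBIC))
P=cloud(c);ax=np.array([.163,.987,0]);ax/=np.linalg.norm(ax)
for v in (110,125,140): print(v,[(u,round(float((P[v,u]-[.4637,-.3347,0])@ax)*1000,1),round(float(P[v,u,2])*1000)) for u in range(318,370,3)])
E
```

```text
110 [(318, 22.7, 1), (321, 19.1, 0), (324, 15.6, 0), (327, 12.1, 0), (330, 8.4, -1), (333, 6.8, 10), (336, 12.3, 61), (339, 9.4, 61), (342, -2.9, 12), (345, -2.6, 31), (348, -2.4, 47), (351, -2.7, 60), (354, 4.5, 104), (357, 1.7, 103), (360, -0.9, 103), (363, -3.4, 102), (366, -33.3, 0), (369, -37.1, -1)]
125 [(318, 19.3, 1), (321, 15.8, 0), (324, 12.2, 0), (327, 8.6, 0), (330, 6.1, 6), (333, 12.0, 60), (336, 9.3, 62), (339, -3.0, 13), (342, -1.9, 35), (345, -2.4, 49), (348, -2.9, 60), (351, 4.3, 104), (354, 2.0, 105), (357, -0.8, 104), (360, -2.9, 106), (363, -34.0, 0), (366, -37.1, 2), (369, -41.0, 0)]
140 [(318, 16.0, 2), (321, 12.3, 1), (324, 8.6, 0), (327, 6.5, 9), (330, 12.1, 61), (333, 9.2, 62), (336, -3.0, 14), (339, -2.0, 37), (342, -2.6, 49), (345, -2.8, 62), (348, 4.3, 106), (351, 1.5, 105), (354, -0.9, 106), (357, -3.7, 105), (360, -34.6, 0), (363, -38.5, -1), (366, -41.9, 0), (369, -45.5, 0)]
```

View pics/r1c.png

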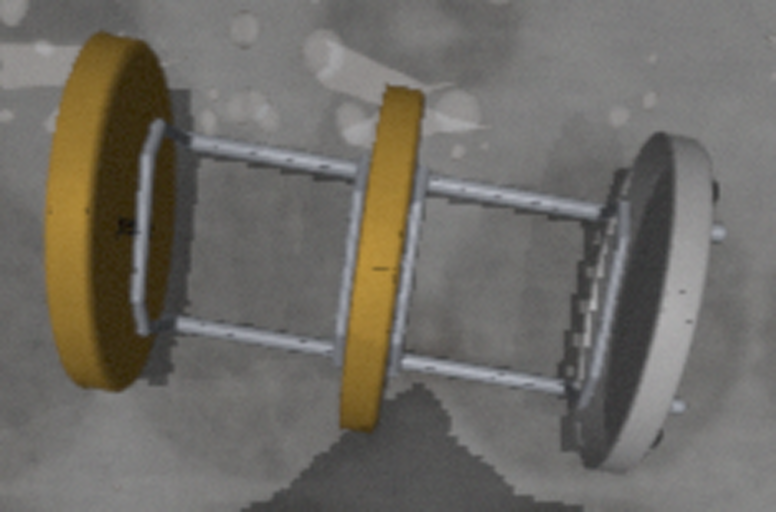

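The silver lid's +y face is recessed (7 mm below the rim in depth), so its smooth outer face points to world -y, as described. Next I'll refine the lid centre.

```bash
python3 - <<'E'
from h import *
from scipy.optimize import least_squares
c=pickle.load(open('r1.pkl','rb'));P=cloud(c)
ax=np.array([.163,.987,0]);ax/=np.linalg.norm(ax);t=np.array([ax[1],-ax[0],0]);o=np.array([.4637,-.3347,0])
m=(P[...,2]>.085)&(P[...,2]<.115)&(np.abs((P-o)@ax)<.009)&(np.abs((P-o)@t)<.06);q=P[m]-o
a,b,z=q@ax,q@t,q[:,2];k=(a<4e-3)&(a>-5e-3)
f=lambda p:np.hypot(b[k]-p[0],z[k]-p[1])-.051
r=least_squares(f,[0,.057],loss='soft_l1',f_scale=.001);print(r.x,k.sum(),np.std(f(r.x)),o+t*r.x[0])
print(np.percentile(a[z>.1],[1,50,99]),[np.percentile(a[(b>i)&(b<i+.01)&(z>.09)],[3,97]).round(4).tolist() for i in np.arange(-.03,.03,.01)])
E
```

```text
[-0.00029505  0.05451914] 901 0.0006135784216806804 [ 0.46340889 -0.33465192  0.        ]
[-0.00551221  0.00016261  0.00559773] [[-0.0049, 0.0056], [-0.0053, 0.0054], [-0.0052, 0.0053], [-0.0054, 0.0054], [-0.0051, 0.0053], [-0.005, 0.0055]]
```

Call:
step_arm:
  plan:
    - {"dx": 2.09,"dy": 2.2,"dz": 1,"wx": 0,"wy": 0,"wz": 1.53}
    - {"dx": 2.09,"dy": 2.2,"dz": 2,"wx": 0,"wy": 0,"wz": 1.53}
    - {"dx": 2.09,"dy": 2.2,"dz": 2.5,"wx": 0,"wy": 0,"wz": 1.53}
    - {"dx": 2.09,"dy": 2.2,"dz": 2.5,"wx": 0,"wy": 0,"wz": 1.53}
    - {"dx": 2.09,"dy": 2.2,"dz": 3.2,"wx": 0,"wy": 0,"wz": 1.53}
    - {"dx": 2.09,"dy": 2.2,"dz": 3.9,"wx": 0,"wy": 0,"wz": 1.53}
    - {"dx": 2.09,"dy": 2.2,"dz": 4.5,"wx": 0,"wy": 0,"wz": 1.53}
    - {"dx": 2.09,"dy": 2.2,"dz": 4.9,"wx": 0,"wy": 0,"wz": 1.53}
    - {"dx": 2.09,"dy": 2.2,"dz": 5.15,"wx": 0,"wy": 0,"wz": 1.53}
    - {"dx": 2.09,"dy": 2.2,"dz": 5.15,"wx": 0,"wy": 0,"wz": 1.53}
    - {"dx": 2.09,"dy": 2.2,"dz": 5.15,"wx": 0,"wy": 0,"wz": 1.53}

```text
time: 10.52
eef_pos: [0.4632, -0.335, 0.2537]
tcp_rot: [[0.986, -0.165, 0.0], [-0.165, -0.986, -0.0], [0.001, 0.0, -1.0]]
contact_force: [-1.0, 0.2, -0.1]
width: 0.034
finger_force: 0.0
```

Call:
step_arm:
  plan:
    - {"dx": 0,"dy": 0,"dz": 0,"wx": 0,"wy": 0,"wz": 0}
    - {"dx": 0,"dy": 0,"dz": 0,"wx": 0,"wy": 0,"wz": 0}
    - {"dx": 0,"dy": 0,"dz": 0,"wx": 0,"wy": 0,"wz": 0}
    - {"dx": 0,"dy": 0,"dz": 0,"wx": 0,"wy": 0,"wz": 0}
    - {"dx": 0,"dy": 0,"dz": 0,"wx": 0,"wy": 0,"wz": 0}
  claw: 0.0
  grip_force: 40

```text
time: 11.15
eef_pos: [0.4633, -0.3346, 0.2535]
tcp_rot: [[0.986, -0.164, 0.0], [-0.164, -0.986, 0.001], [0.0, -0.001, -1.0]]
contact_force: [0.9, 4.2, 5.8]
width: 0.0109
finger_force: 39.1
```

Call:
step_arm:
  plan:
    - {"dx": 0,"dy": 0,"dz": -0.5,"wx": 0,"wy": 0,"wz": 0}
    - {"dx": 0,"dy": 0,"dz": -1.5,"wx": 0,"wy": 0,"wz": 0}
    - {"dx": 0,"dy": 0,"dz": -2.5,"wx": 0,"wy": 0,"wz": 0}
    - {"dx": 0,"dy": 0,"dz": -3.5,"wx": 0,"wy": 0,"wz": 0}
    - {"dx": 0,"dy": 0,"dz": -4.5,"wx": 0,"wy": 0,"wz": 0}
    - {"dx": 0,"dy": 0,"dz": -5.5,"wx": 0,"wy": 0,"wz": 0}
    - {"dx": 0,"dy": 0,"dz": -6.2,"wx": 0,"wy": 0,"wz": 0}
    - {"dx": 0,"dy": 0,"dz": -6.2,"wx": 0,"wy": 0,"wz": 0}
    - {"dx": 0,"dy": 0,"dz": -6.2,"wx": 0,"wy": 0,"wz": 0}

```text
time: 12.28
eef_pos: [0.4629, -0.335, 0.439]
tcp_rot: [[0.986, -0.165, -0.0], [-0.165, -0.986, 0.0], [-0.0, 0.0, -1.0]]
contact_force: [-0.2, -0.2, -1.3]
width: 0.0108
finger_force: 39.3
```

Call:
step_arm:
  plan:
    - {"dx": -0.3,"dy": -1.5,"dz": 0,"wx": 0,"wy": 0,"wz": -1}
    - {"dx": -0.6,"dy": -3,"dz": 0,"wx": 0,"wy": 0,"wz": -2.2}
    - {"dx": -0.9,"dy": -4.8,"dz": 0,"wx": 0,"wy": 0,"wz": -3.6}
    - {"dx": -1.2,"dy": -6.6,"dz": 0,"wx": 0,"wy": 0,"wz": -5}
    - {"dx": -1.5,"dy": -8.4,"dz": 0,"wx": 0,"wy": 0,"wz": -6.4}
    - {"dx": -1.8,"dy": -10.2,"dz": 0,"wx": 0,"wy": 0,"wz": -7.8}
    - {"dx": -2.1,"dy": -12,"dz": 0,"wx": 0,"wy": 0,"wz": -9.2}
    - {"dx": -2.4,"dy": -13.8,"dz": 0,"wx": 0,"wy": 0,"wz": -10.6}
    - {"dx": -2.8,"dy": -15.6,"dz": 0,"wx": 0,"wy": 0,"wz": -12}
    - {"dx": -3.2,"dy": -17.4,"dz": 0,"wx": 0,"wy": 0,"wz": -13.5}
    - {"dx": -3.6,"dy": -19,"dz": 0,"wx": 0,"wy": 0,"wz": -15}
    - {"dx": -3.8,"dy": -20,"dz": 0,"wx": 0,"wy": 0,"wz": -16}
    - {"dx": -3.85,"dy": -20.46,"dz": 0,"wx": 0,"wy": 0,"wz": -16.5}
    - {"dx": -3.85,"dy": -20.46,"dz": 0,"wx": 0,"wy": 0,"wz": -16.5}
    - {"dx": -3.85,"dy": -20.46,"dz": 0,"wx": 0,"wy": 0,"wz": -16.5}
    - {"dx": -3.85,"dy": -20.46,"dz": 0,"wx": 0,"wy": 0,"wz": -16.5}
    - {"dx": -3.85,"dy": -20.46,"dz": 0,"wx": 0,"wy": 0,"wz": -16.5}
    - {"dx": -3.85,"dy": -20.46,"dz": 0,"wx": 0,"wy": 0,"wz": -16.5}

```text
time: 14.52
eef_pos: [0.4503, 0.2893, 0.4393]
tcp_rot: [[0.009, 1.0, 0.0], [1.0, -0.009, 0.0], [0.0, 0.0, -1.0]]
contact_force: [-0.4, -0.1, 0.1]
width: 0.011
finger_force: 39.3
```

```bash
python3 - <<'E'
from h import *
s=manip.read_state();print(s['eef_pos'],s['tcp_rot'].round(4).tolist(),s['joint_pos'].round(2))
c=snap('wrist');w=snap('side');pickle.dump((c,w),open('l1.pkl','wb'))
cv2.imwrite('pics/l1.png',np.hstack([c['frame'][:,100:480],w['frame'][20:440,80:400]])[:,:,::-1])
P=cloud(c);T=s['eef_pos'];q=P-T
m=(np.linalg.norm(q[...,:2],axis=-1)<.07)&(q[...,2]<-.165)&(q[...,2]>-.26);Q=q[m];print(m.sum())
if m.sum()>50: print(np.percentile(Q,[2,50,98],axis=0).round(4).tolist())
E
```

```text
[0.45033841 0.28926282 0.43926061] [[0.0089, 1.0, 0.0], [1.0, -0.0089, 0.0], [0.0, 0.0, -1.0]] [-0.64  0.61  0.02  1.58 -0.02  0.96 -0.62]Traceback (most recent call last):
  File "<stdin>", line 4, in <module>
    return _nx.concatenate(arrs, 1, dtype=dtype, casting=casting)
           ~~~~~~~~~~~~~~~^^^^^^^^^^^^^^^^^^^^^^^^^^^^^^^^^^^^^^^
ValueError: all the input array dimensions except for the concatenation axis must match exactly, but along dimension 0, the array at index 0 has size 420 and the array at index 1 has size 400
```

```bash
python3 - <<'E'
from h import *
c,w=pickle.load(open('l1.pkl','rb'));T=manip.read_state()['eef_pos']
cv2.imwrite('pics/l1.png',np.hstack([c['frame'][:,100:480],w['frame'][:,80:400]])[:,:,::-1])
P=cloud(c);q=P-T
m=(np.linalg.norm(q[...,:2],axis=-1)<.07)&(q[...,2]<-.178)&(q[...,2]>-.26);Q=q[m];print(m.sum())
if m.sum()>50:
    print(np.percentile(Q,[2,50,98],axis=0).round(4).tolist());vv,uu=np.nonzero(m);print(uu.min(),uu.max(),vv.min(),vv.max())
    from scipy.optimize import least_squares
    for lo in np.arange(-.05,.05,.01):
        k=(Q[:,1]>lo)&(Q[:,1]<lo+.01)
        if k.sum()>5: print(round(lo,3),k.sum(),np.percentile(Q[k],[3,97],axis=0).round(4).tolist())
E
```

```text
360
[[-0.0061, 0.0456, -0.2025], [-0.0007, 0.0486, -0.1856], [0.005, 0.0505, -0.1783]]
267 290 164 185
0.04 292 [[-0.0059, 0.0456, -0.194], [0.0049, 0.0499, -0.1784]]
```

View pics/l1.png

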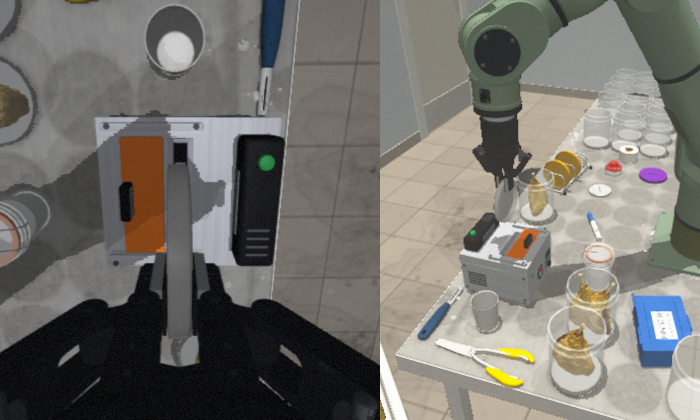

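The left panel shows the lid on edge above the slot, with its leading edge at (180,165). The side view shows the lid over the coder. Lid centre is within about 0.5 mm of the tool axis, so I'll lower it.

Call:
step_arm:
  plan:
    - {"dx": 0,"dy": 0,"dz": 0.8,"wx": 0,"wy": 0,"wz": 0}
    - {"dx": 0,"dy": 0,"dz": 1.6,"wx": 0,"wy": 0,"wz": 0}
    - {"dx": 0,"dy": 0,"dz": 2.1,"wx": 0,"wy": 0,"wz": 0}
    - {"dx": 0,"dy": 0,"dz": 2.4,"wx": 0,"wy": 0,"wz": 0}
    - {"dx": 0,"dy": 0,"dz": 2.6,"wx": 0,"wy": 0,"wz": 0}
    - {"dx": 0,"dy": 0,"dz": 2.75,"wx": 0,"wy": 0,"wz": 0}
    - {"dx": 0,"dy": 0,"dz": 2.75,"wx": 0,"wy": 0,"wz": 0}

```text
time: 15.5
eef_pos: [0.4505, 0.2895, 0.3567]
tcp_rot: [[0.008, 1.0, 0.0], [1.0, -0.008, 0.0], [0.0, 0.0, -1.0]]
contact_force: [2.9, 1.0, -1.7]
width: 0.0111
finger_force: 39.6
```

Call:
step_arm:
  plan:
    - {"dx": 0,"dy": 0,"dz": 0.15,"wx": 0,"wy": 0,"wz": 0}
    - {"dx": 0,"dy": 0,"dz": 0.3,"wx": 0,"wy": 0,"wz": 0}
    - {"dx": 0,"dy": 0,"dz": 0.5,"wx": 0,"wy": 0,"wz": 0}
    - {"dx": 0,"dy": 0,"dz": 0.7,"wx": 0,"wy": 0,"wz": 0}
    - {"dx": 0,"dy": 0,"dz": 0.9,"wx": 0,"wy": 0,"wz": 0}
    - {"dx": 0,"dy": 0,"dz": 1.05,"wx": 0,"wy": 0,"wz": 0}
    - {"dx": 0,"dy": 0,"dz": 1.05,"wx": 0,"wy": 0,"wz": 0}

```text
time: 16.38
eef_pos: [0.4503, 0.2894, 0.3247]
tcp_rot: [[0.008, 1.0, -0.0], [1.0, -0.008, -0.0], [-0.0, -0.0, -1.0]]
contact_force: [4.7, -0.1, -3.7]
width: 0.0108
finger_force: 39.7
```

Call:
step_arm:
  plan:
    - {"dx": 0,"dy": 0.02,"dz": 0.15,"wx": 0,"wy": 0,"wz": 0}
    - {"dx": 0,"dy": 0.02,"dz": 0.3,"wx": 0,"wy": 0,"wz": 0}
    - {"dx": 0,"dy": 0.02,"dz": 0.45,"wx": 0,"wy": 0,"wz": 0}
    - {"dx": 0,"dy": 0.02,"dz": 0.55,"wx": 0,"wy": 0,"wz": 0}
    - {"dx": 0,"dy": 0.02,"dz": 0.62,"wx": 0,"wy": 0,"wz": 0}
    - {"dx": 0,"dy": 0.02,"dz": 0.62,"wx": 0,"wy": 0,"wz": 0}

```text
time: 17.12
eef_pos: [0.4508, 0.2895, 0.3065]
tcp_rot: [[0.008, 1.0, -0.0], [1.0, -0.008, -0.0], [-0.0, -0.0, -1.0]]
contact_force: [0.4, -0.1, 3.2]
width: 0.011
finger_force: 40.2
```

Call:
step_arm:
  plan:
    - {"dx": 0,"dy": 0,"dz": 0.04,"wx": 0,"wy": 0,"wz": 0}
    - {"dx": 0,"dy": 0,"dz": 0.07,"wx": 0,"wy": 0,"wz": 0}
    - {"dx": 0,"dy": 0,"dz": 0.07,"wx": 0,"wy": 0,"wz": 0}

```text
time: 17.5
eef_pos: [0.451, 0.2895, 0.3056]
tcp_rot: [[0.008, 1.0, 0.001], [1.0, -0.008, 0.001], [0.001, 0.001, -1.0]]
contact_force: [-2.7, -2.5, 27.3]
width: 0.011
finger_force: 43.2
```

The force jumped to 27 N, so the stop is bottomed. I'll ease off slightly, hold, and check.

Call:
step_arm:
  plan:
    - {"dx": 0,"dy": -0.01,"dz": -0.03,"wx": 0,"wy": 0,"wz": 0}
    - {"dx": 0,"dy": -0.01,"dz": -0.03,"wx": 0,"wy": 0,"wz": 0}
    - {"dx": 0,"dy": -0.01,"dz": -0.03,"wx": 0,"wy": 0,"wz": 0}
    - {"dx": 0,"dy": -0.01,"dz": -0.03,"wx": 0,"wy": 0,"wz": 0}
    - {"dx": 0,"dy": -0.01,"dz": -0.03,"wx": 0,"wy": 0,"wz": 0}
    - {"dx": 0,"dy": -0.01,"dz": -0.03,"wx": 0,"wy": 0,"wz": 0}
    - {"dx": 0,"dy": -0.01,"dz": -0.03,"wx": 0,"wy": 0,"wz": 0}

```text
time: 18.38
eef_pos: [0.4507, 0.2895, 0.306]
tcp_rot: [[0.008, 1.0, 0.001], [1.0, -0.008, 0.001], [0.001, 0.001, -1.0]]
contact_force: [-0.9, -1.7, 15.0]
width: 0.0109
finger_force: 41.6
```

```bash
python3 - <<'E'
from h import *
c=snap('wrist');s=manip.read_state();T=s['eef_pos'];P=cloud(c)
hsv=cv2.cvtColor(c['frame'],cv2.COLOR_RGB2HSV);H,S,V=[hsv[...,i].astype(int) for i in range(3)]
m=(abs(P[...,0]-T[0])<.012)&(P[...,1]>T[1]+.015)&(P[...,1]<T[1]+.05)&(P[...,2]>.123)&(P[...,2]<.17);Q=P[m]
a=np.hypot(Q[:,1]-.2895,Q[:,2]-.109);print(m.sum(),'radius about bottomed centre',np.percentile(a,[5,50,95]).round(4),'x',np.percentile(Q[:,0],[3,97]).round(4))
o=(H<16)&(S>180)&(V>90)&(P[...,1]>.3)&(P[...,2]>.12);print('guard x',np.percentile(P[o][:,0],[2,98]).round(4))
print(T,s['contact_force'],s['finger_force'],s['time'])
E
```

```text
2209 radius about bottomed centre [0.0478 0.0493 0.0503] x [0.4451 0.456 ]
guard x [0.3966 0.434 ]
[0.45067922 0.2894573  0.30597038] [-0.89697239 -1.6043906  15.92225901] 41.555835451581515 18.425
```

```bash
python3 -c "
from cell import manip
print(manip.sign_off())"
```

```text
the job is handed in; nothing more can be done
None
```

I slid the guard open, put the silver lid in the slot with its outer face to the hood, pressed the stop to the bottom and signed off still gripping it, at about 18 s; I measured only 26.7 mm of guard travel to its end stop (27 mm counts as open), so I am inferring it began about 5 mm ajar, and the sign-off gave no verdict.

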